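Comb the washed canes into the drying tray

TASK

Take the rake by its handle and comb it through the drying tray, so that all four bamboo canes drop down and lie each in a groove of its own. The canes are disinfected: move them with the rake only, never with the gripper. Then lift the rake out, stand it upright on its runners on the bench beside the tray, and leave the other things where they are.

Things in the scene. Friction and masses are not known exactly. Their poses are not given: they have to be found in the camera images.
- tray: Ribbed drying tray, fixed: white insert in a green drip tray, 338 x 240 mm. Origin: centre of its underside, on the bench; x runs across the ribs (the tray's long way), y along ribs and grooves. White walls 39 mm above the bench on three sides: along the long sides (inner faces at y = +/-103 mm) and at the -x end (x = -146 mm). The +x end, to the left, is open, and the bench beyond it is clear.
- tray_crest (a point): Middle of the tray at the height of the rib crests, 23 mm above the bench; axes as the tray's. 10 rounded ribs 32 mm apart, at x = -144 to +144 mm; between them 9 grooves with sloping flanks, 206 mm long, 15 mm deep, 15 mm wide at the floor (8 mm above the bench), about 26 mm at the mouth. A green rim 11 mm high at x = +169 mm. The rake is best run over the ribs from the open end to the closed end.
- rake: Steel rake with wooden handle, 0.2 to 0.34 kg, standing on two runners, steady by itself. Origin: at its balance point, on the plane of the runners' undersides, midway between them; x points ahead (tines in front, handle behind), z up. Runners: 6 mm rods at y = +/-90 mm, turned up at both ends; head 186 mm wide. It works tines first, towards its own +x, handle trailing; slowly, at 30 to 45 mm/s.
- rake_grip (a point): Where to grip: middle of the handle's height, at the rake's balance point, 60 mm straight above the rake's origin. The handle is level, 24 mm wide (y), 26 mm high, wood from x = +23 to -127 mm of the rake's frame, free on both sides, to be gripped from above across y. Axes as the rake's.
- rake_tines (a point): Middle of the row of tine tips: 39 mm ahead of the rake's origin, 1 mm above the runners' undersides; axes as the rake's. 10 flat tines, y = -80 to +80 mm, gaps 11 mm, sprung: they give way backwards at about 1 N. With the runners on the ribs the tips just clear the crests and pass over canes lying in the grooves (their tops are 1 mm below the crests). Cross bar at 31 mm.
- cane1: Bamboo cane, round, 130 mm long, 14 mm thick, 13 to 20 g, smooth; origin at its middle, x axis along it (it may have rolled about x). At the start it lies askew on the rib crests, centre line 30 mm above the bench, 25 to 40 degrees from the grooves; down in a groove its centre line is 15 mm above the bench.
- cane2: Bamboo cane like cane1, lying askew on the ribs about 56 mm farther along the tray's x.
- cane3: Bamboo cane like cane1, lying askew on the ribs about 112 mm farther along the tray's x.
- cane4: Bamboo cane like cane1, lying askew on the ribs about 168 mm farther along the tray's x.
- plug_a: Bystander: a 40 mm cube of brown rockwool with a seedling in its top, beyond the tray on the left. Origin: centre of its underside.
- plug_b: Bystander: a second 40 mm rockwool cube with a seedling, beyond the tray on the right. Origin: centre of its underside.
- beaker: Bystander: an open glass beaker, 70 mm across and 85 mm high, at the far left. Origin: centre of its underside.
- bottle: Bystander: a clear round bottle with a blue cap, 70 mm across and 170 mm high, to the right of the tray (its place and the jar's may be swapped). Origin: centre of its underside.
- jar: Bystander: a squat amber jar with a white lid, 60 mm across and 85 mm high, to the right of the tray. Origin: centre of its underside.
- brush: Bystander: a flat brush 190 mm long lying on the bench beyond the tray. Origin: centre of its underside.
There are look-alikes about, which are no part of the job. What is shaped like the cane1 but purple or turquoise is not meant.

How it is judged:
On the way, in this order (a step that is already met when the one before it is completed fails the run):
1. the rake's tines are down in the tray, near the crests of the ribs (z of rake_tines in the frame of tray below 0.037 m and x of rake_tines in the frame of tray between -0.144 and 0.144 m and y of rake_tines in the frame of tray between -0.05 and 0.05 m), for 0.1 s.
2. all four canes lie down in the tray's grooves, in line with them (z of cane1 in the frame of tray between 0.008 and 0.019 m and angle between the x axis of each of cane1, cane2, cane3, cane4 and the y axis of tray, either way round below 0.1 rad and x of cane1 in the frame of tray between -0.142 and 0.142 m and y of cane1 in the frame of tray between -0.1 and 0.1 m and z of cane2 in the frame of tray between 0.008 and 0.019 m and x of cane2 in the frame of tray between -0.142 and 0.142 m and y of cane2 in the frame of tray between -0.1 and 0.1 m and z of cane3 in the frame of tray between 0.008 and 0.019 m and x of cane3 in the frame of tray between -0.142 and 0.142 m and y of cane3 in the frame of tray between -0.1 and 0.1 m and z of cane4 in the frame of tray between 0.008 and 0.019 m and x of cane4 in the frame of tray between -0.142 and 0.142 m and y of cane4 in the frame of tray between -0.1 and 0.1 m), for 0.2 s.
At the end, for the whole second after the job is handed in: Each cane lies down in a groove of the tray (centre line under 19 mm above the tray's underside, within 0.1 rad of the grooves). The rake stands upright (0.1 rad) on the bench, its runners under 6 mm above it. Canes and rake are at rest (all of step 2 and linear speed of each of cane1, cane2, cane3, cane4, rake below 0.02 m/s and height (world z) of rake below 0.006 m and angle between rake's own z axis and vertical below 0.1 rad); the robot touches nothing.
It fails at once if the gripper or the arm touches a cane (contact force between any of the fingers, the arm and cane1 above 0.3 N or contact force between any of the fingers, the arm and cane2 above 0.3 N or contact force between any of the fingers, the arm and cane3 above 0.3 N or contact force between any of the fingers, the arm and cane4 above 0.3 N).
It fails at once if a bystander is moved by more than 30 mm (distance of any of plug_a, plug_b, beaker, bottle, jar, brush from where it was at the start of the episode above 0.03 m).
It also fails if it takes over 61 s, if anything falls off the work surface, if the arm or the gripper's body presses on something with over 40 N, if the wrist force passes 120 N, or if a joint passes its speed limit or range.

ROBOT

A 6-joint arm with a two-finger parallel gripper is mounted at the origin on the work surface. World frame = base frame: x ahead of the robot, y to its left, z up, the work surface at z = 0. Lengths are in m, angles in rad, forces in N, time in s.
With the tool pointing down it reaches from about 0.425 to 0.95 m from the base axis. Payload 3.5 kg.
Tool frame: the origin (TCP) lies midway between the tips of the shut fingers; the grasp point (between the pads) lies 19 mm behind it; z points along the fingers, y is the line along which they close (so a half turn about z gives the same grasp; the last joint's range is limited). The gripper opens to 85 mm and grips with 20 to 120 N. Pads are 22 mm wide; open, the fingers measure 114 mm over their backs; the gripper's body (76 mm by 85 mm) begins 54 mm behind the grasp point. The pads swing forward as they close: fully open they stand 13 mm farther back than shut.
Start: joints at [-1.345, 0.286, 1.577, -0, 1.279, -0.15], TCP at [0.248, -0.628, 0.231] pointing down, gripper open.
Joint ranges: [-2.77, 2.77], [-0.9, 2.22], [0.21, 2.48], [-1.53, 4.67], [0.24, 2.81], [-2.84, 2.84]. Speed limits (rad/s): [2.79, 2.79, 3.14, 3.14, 3.14, 3.14].

INTERFACE

Orientations are given as a unit quaternion [x, y, z, w].
In Python, from plant import get_state, read_camera, ctrl gives the robot as it stands.
- The arm moves only by the shell command python3 -m crank 'ROWS' [FORCE]. ROWS is JSON, a list of rows, each a list of 3 entries, a list of its own where there are three numbers: the shift along the tool's x, y, z in mm, then the turn about the tool's z in degrees, then the closure in counts, from 0 (fully open) to 255 (shut). In form: [[[tx, ty, tz], yaw, claw], ...]. A call has 1 to 10 rows; each row is the pose to reach, as a shift and turn from the pose commanded when the call began, along the tool's axes at that moment; what a row does not reach only later rows make up. A row lasts 1/10 s, in which the tool goes at most 50 mm and 8.59 degrees, less where a joint would pass 70% of its speed; a pose out of reach is approached as far as the arm can. A call with a gripper value outside its range is refused whole. The fingers move at their own pace and stop on an object; FORCE is the grip in N (left out, the last holds). Time passes only in rows, so rows that repeat a pose let the fingers close. It gives the time, the measured TCP pose, the force, the opening and the grip force at its end, in the units of the state.
- get_state(): the state, without advancing time (a new reading comes with each control period).
- read_camera(name): name is "scene" or "top" or "wrist"; returns a dict with "frame" (480x640x3 uint8, blue, green, red), "range_z" (480x640 float32, m along the optical axis (not along the pixel's ray), 0 where there is no reading), "vfov" (degrees; the focal length in pixels is half the picture's height over the tangent of half this angle, whatever the lens; pixels are square), "cx", "cy" (the principal point, pixels), "origin" and "orientation" of the camera in the world. Camera axes: x right, y down, z forward; pixel columns grow to the right and rows downward; lengths in m; the calibration is good to about 2 mm. The wrist camera is an equidistant fisheye: a pixel r from the principal point sees the ray r / f radians off the axis. A picture is of the moment at which its call begins.
- ctrl.sign_off(): hands the job in; it is judged then, once.
The state is a dict: "time": time; "qpos": joint angles; "dq": joint speeds; "joint_efforts": joint torques, N m; "eef_pos": TCP position; "tcp_rot": TCP orientation; "contact_force": force on the tool from outside, world axes, zero at the start; "wrist_torque": the same for the moment, N m; "opening": opening from 0.0 (shut) to 1.0 (fully open); "finger_force": force on a finger pad.
Only numpy, scipy, OpenCV 4.12 (cv2) and the standard library are available. Lean on these libraries where they do the work, as an engineer would, in place of code of your own. Each camera call takes 0.05 s, during which the arm holds its last target. There are 200 camera calls.

## Working session

There is one attempt and no reset: what is moved stays moved. The work goes in short steps, Python scripts to look and compute and a shell command to move; the robot and the scene stay as the last step left them, time stands still between calls to the robot, and variables do not carry over. Pictures are saved under pics/ and viewed, at most 10 in all, crops included, and the job is handed in when it is done.

```bash
mkdir -p pics
cat > h.py <<'E'
import numpy as np,cv2
from scipy.spatial.transform import Rotation as R
from plant import get_state,read_camera,ctrl
def cam(n,fn=None):
    c=read_camera(n)
    if fn: cv2.imwrite('pics/'+fn,c['frame'])
    np.savez(''+n+'.npz',**{k:np.array(v) for k,v in c.items()})
    return c
def load(n): return dict(np.load(''+n+'.npz'))
def pt(c,u,v,z=None):
    """pixel -> world; with z given, intersect plane at that height"""
    f=240/np.tan(np.radians(float(c['vfov']))/2)
    d=np.array([(u-c['cx'])/f,(v-c['cy'])/f,1.])
    M=R.from_quat(c['orientation']).as_matrix(); o=np.array(c['origin'])
    if z is None: return o+M@d*c['range_z'][int(round(v)),int(round(u))]
    w=M@d; return o+w*(z-o[2])/w[2]
E
python3 - <<'E'
from h import *
for n in('top','scene'):
    c=cam(n,n+'0.png');print(n,c['origin'],c['orientation'],c['vfov'])
s=get_state();print(s)
E
```

```text
top [ 0.37355314 -0.02105965  1.01270796] [-0.70008537  0.70955144 -0.06408513  0.04806594] 56.507619576599325
scene [ 0.99105363 -0.50836669  1.17779951] [ 0.8987007   0.35476974 -0.09648013 -0.23909633] 43.89662838281672
{'time': 0.1, 'qpos': array([-1.34498611e+00,  2.87114277e-01,  1.57803225e+00, -2.05809707e-05,
        1.27858063e+00, -1.50013849e-01]), 'dq': array([-4.39303749e-04, -8.50013653e-04, -4.49089166e-03,  3.36052537e-05,
        6.84384018e-04,  2.22156431e-03]), 'joint_efforts': array([ 4.40485410e-04, -4.07295513e+01, -2.93698668e+01, -1.81475434e-04,
        3.42116829e-03, -3.15972869e-06]), 'eef_pos': array([ 0.24763206, -0.62730146,  0.23005979]), 'tcp_rot': array([ 9.82395310e-01,  1.86810910e-01, -5.02811243e-05, -1.06610934e-03]), 'contact_force': array([ 0.22165711, -0.83537595, -0.12124367]), 'wrist_torque': array([ 0.01650127,  0.00265373, -0.01310824]), 'finger_force': 0.0, 'opening': 0.998333947582267}
```

View pics/top0.png

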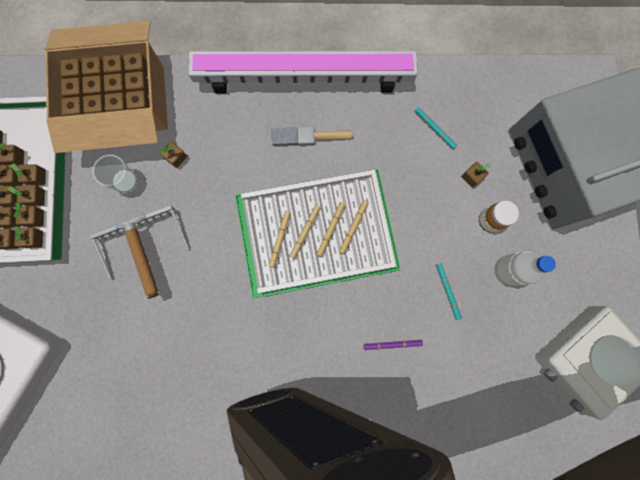

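View pics/scene0.png

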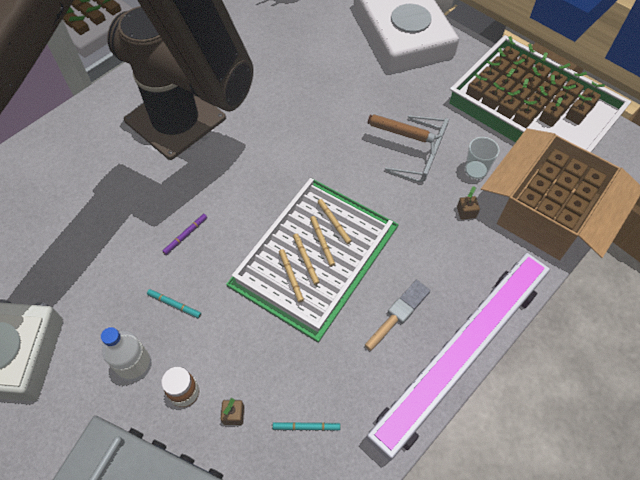

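Run:
```python
import cv2
a=cv2.imread('pics/top0.png')
cv2.imwrite('pics/c.png',cv2.resize(a[160:305,85:405],(800,362),interpolation=cv2.INTER_CUBIC))
```

```text
(no output)
```

View pics/c.png

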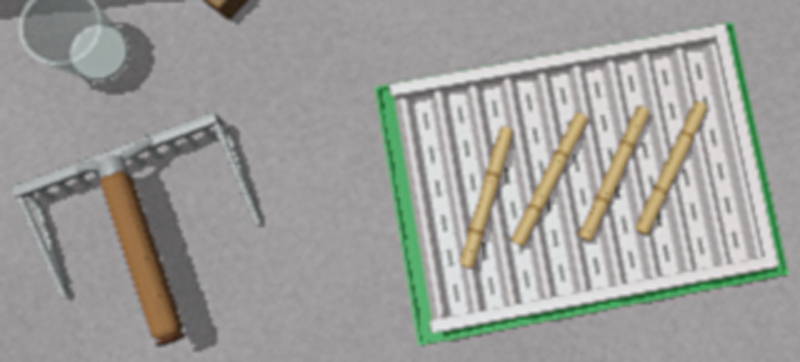

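The crop (×2.5, offset 85,160) shows the green tray corners at about (379,87), (421,342), (786,272) and (732,25). The rake's bar ends are at (17,192) and (217,118). Its handle runs from (113,172) to (166,335), with the tines facing up and away from the robot.

```bash
cat > m.py <<'E'
from h import *
c=load('top')
P=lambda x,y,z: pt(c,85+x/2.5,160+y/2.5,z)
g=np.array([P(*p,.011) for p in((379,87),(421,342),(786,272),(732,25))])
print('tray',g.mean(0),[np.linalg.norm(g[i]-g[i-1]) for i in range(4)])
ax=(g[0]+g[1]-g[2]-g[3]);yaw=np.degrees(np.arctan2(ax[1],ax[0]));print('tray x yaw',yaw)
w=np.array([P(*p,.039) for p in((395,92),(433,328),(778,265),(725,30))]);print(w,w.mean(0))
h=np.array([P(*p,.073) for p in((113,172),(166,335))]);d=h[0]-h[1];print('handle',h,np.linalg.norm(d),np.degrees(np.arctan2(d[1],d[0])))
b=np.array([P(*p,.031) for p in((17,192),(217,118))]);d=b[0]-b[1];print('bar',b,np.linalg.norm(d),np.degrees(np.arctan2(-d[0],d[1]))*-1*-1)
# depth cloud: handle points
f=240/np.tan(np.radians(float(c['vfov']))/2)
v,u=np.mgrid[0:480,0:640];Z=c['range_z'].astype(float)
W=np.stack([(u-c['cx'])/f*Z,(v-c['cy'])/f*Z,Z],-1)@R.from_quat(c['orientation']).as_matrix().T+c['origin']
k=W[225:302,120:165].reshape(-1,3);k=k[(k[:,2]>.064)&(k[:,2]<.09)]
(cx,cy),sz,a=cv2.minAreaRect((k[:,:2]*1000).astype(np.float32));print('cloud handle',cx,cy,sz,a,np.median(k[:,2]),len(k))
E
python3 m.py
```

```text
tray [ 0.54046639 -0.04662099  0.011     ] [np.float64(0.3322308019271738), np.float64(0.2360381736661581), np.float64(0.3326606093008923), np.float64(0.23466889046907818)]
tray x yaw 99.86975032557677
[[ 0.61643275  0.11849701  0.039     ]
 [ 0.4068801   0.08353053  0.039     ]
 [ 0.45736999 -0.21791489  0.039     ]
 [ 0.67121186 -0.17895807  0.039     ]] [ 0.53797368 -0.04871136  0.039     ]
handle [[0.54073786 0.35080513 0.073     ]
 [0.40314596 0.30040173 0.073     ]] 0.14653338634096233 20.119062154146796
bar [[0.53128669 0.4502898  0.031     ]
 [0.59613718 0.27782295 0.031     ]] 0.1842563504814848 20.60711852709289
cloud handle 475.54193115234375 329.3985595703125 (165.25991821289062, 24.29849624633789) 20.46002960205078 0.0730069297055303 898
```

```bash
cat >> h.py <<'E'
def go(x,y,z,yaw):
    """print shift in tool axes (mm) and turn (deg) to world target with tool-x at yaw"""
    s=get_state();r=R.from_quat(s['tcp_rot']);t=r.as_matrix()
    d=t.T@(np.array([x,y,z])-s['eef_pos'])*1000
    cur=np.degrees(np.arctan2(t[1,0],t[0,0]))
    print('t',round(s['time'],2),'pos',s['eef_pos'].round(4),'yaw',cur.round(2),'SHIFT',d.round(1),'TURN',round(-((yaw-cur+180)%360-180),2),'F',s['contact_force'].round(1),'open',round(s['opening'],3),'q6',s['qpos'][5].round(2))
E
python3 -c "
from h import *
go(.48,-.1,.27,106)"
```

```text
t 0.1 pos [ 0.2476 -0.6273  0.2301] yaw 21.53 SHIFT [ 409.7 -405.3  -39. ] TURN -84.47 F [ 0.2 -0.8 -0.1] open 0.998 q6 -0.15
```

```bash
python3 -m crank '[[[410,-405,-40],-84,0],[[410,-405,-40],-84,0],[[410,-405,-40],-84,0],[[410,-405,-40],-84,0],[[410,-405,-40],-84,0],[[410,-405,-40],-84,0],[[410,-405,-40],-84,0],[[410,-405,-40],-84,0],[[410,-405,-40],-84,0],[[410,-405,-40],-84,0]]'; python3 -c "
from h import *
go(.519,.345,.19,200.3)"
```

```text
time: 1.1
eef_pos: [0.4494, -0.1695, 0.2658]
tcp_rot: [0.603, 0.798, 0.0, -0.0]
contact_force: [2.2, -0.3, 0.2]
opening: 1.0
finger_force: 0.0
t 1.1 pos [ 0.4494 -0.1695  0.2658] yaw 105.82 SHIFT [476.  207.3  75.8] TURN -94.48 F [ 2.2 -0.3  0.2] open 1.0 q6 -0.85
```

```bash
python3 -m crank '[[[476,207,70],-94,0],[[476,207,70],-94,0],[[476,207,70],-94,0],[[476,207,70],-94,0],[[476,207,70],-94,0],[[476,207,70],-94,0],[[476,207,70],-94,0],[[476,207,70],-94,0],[[476,207,70],-94,0],[[476,207,70],-94,0]]'; python3 -m crank '[[[0,0,0],0,0],[[0,0,0],0,0]]' >/dev/null
python3 - <<'E'
from h import *
go(.519,.345,.19,200.3)
E
```

```text
time: 2.1
eef_pos: [0.5175, 0.3212, 0.1983]
tcp_rot: [-0.103, 0.995, -0.0, -0.0]
contact_force: [0.5, -1.2, 0.3]
opening: 1.003
finger_force: 0.0
t 2.3 pos [0.5171 0.32   0.1978] yaw -168.43 SHIFT [-6.9 24.2  7.7] TURN -8.73 F [ 0.1 -0.6  1.1] open 0.998 q6 -1.39
```

```bash
python3 -m crank '[[[-7,24,20],-8.7,0],[[-7,24,20],-8.7,0],[[-7,24,20],-8.7,0],[[-7,24,20],-8.7,0]]'
python3 - <<'E'
from h import *
go(.519,.345,.041,200.3)
c=cam('wrist','w1.png');print(c['origin'],c['orientation'],c['vfov'])
# handle from wrist depth (equidistant)
f=240/np.tan(np.radians(c['vfov'])/2)
v,u=np.mgrid[0:480,0:640];dx=u-c['cx'];dy=v-c['cy'];r=np.hypot(dx,dy)+1e-9;th=r/f
Z=c['range_z'].astype(float);ok=(th<1.4)&(Z>0)
t=np.tan(np.minimum(th,1.4))
W=np.stack([dx/r*t*Z,dy/r*t*Z,Z],-1)@R.from_quat(c['orientation']).as_matrix().T+c['origin']
np.save('W.npy',W)
o=W-np.array([.519,.345,0]);m=ok&(np.hypot(o[...,0],o[...,1])<.2)
k=W[m&(W[...,2]>.066)&(W[...,2]<.08)]
(cx,cy),sz,a=cv2.minAreaRect((k[:,:2]*1000).astype(np.float32));print('handle',cx,cy,sz,a,len(k))
E
```

```text
time: 2.7
eef_pos: [0.5205, 0.3429, 0.18]
tcp_rot: [-0.174, 0.985, -0.0, 0.0]
contact_force: [-0.5, -0.3, 0.6]
opening: 1.0
finger_force: 0.0
t 2.7 pos [0.5205 0.3429 0.18  ] yaw -159.99 SHIFT [  0.8   2.6 139. ] TURN -0.29 F [-0.5 -0.3  0.6] open 1.0 q6 -1.5
[0.44435503 0.31504256 0.32296876] [0.56621056 0.80862884 0.13106636 0.09135979] 65.70646984690485
handle 543.98193359375 362.668701171875 (316.5267639160156, 66.43326568603516) 15.189520835876465 8581
```

View pics/w1.png

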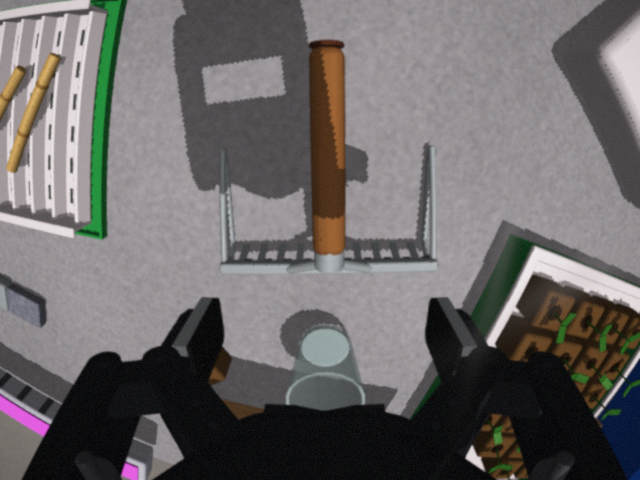

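The wrist picture shows the handle from (326,46) to the ferrule at (329,252), midway between the fingers; the bar is at row 266.

Run:
```python
from h import *
c=load('wrist');f=240/np.tan(np.radians(float(c['vfov']))/2)
def wp(u,v,z):
    dx,dy=u-c['cx'],v-c['cy'];r=np.hypot(dx,dy);th=r/f
    w=R.from_quat(c['orientation']).as_matrix()@np.array([dx/r*np.sin(th),dy/r*np.sin(th),np.cos(th)])
    return c['origin']+w*(z-c['origin'][2])/w[2]
a=wp(329,252,.071);b=wp(326,47,.073);d=a-b;L=np.linalg.norm(d);e=d/L
print(a,b,L,np.degrees(np.arctan2(d[1],d[0])))
l,r_=wp(221,267,.031),wp(436,265,.031);print('bar',l,r_,(l+r_)/2,np.linalg.norm(l-r_))
g=(a-.023*e+b+.127*e)/2;print('grip',g)
go(g[0],g[1],.041,180+np.degrees(np.arctan2(d[1],d[0])))
```

```text
[0.53795082 0.35304625 0.071     ] [0.40343716 0.30159466 0.073     ] 0.1440319068751024 20.931893382292657
bar [0.59929146 0.27470514 0.031     ] [0.53262423 0.45278534 0.031     ] [0.56595784 0.36374524 0.031     ] 0.19015014393675783
grip [0.5192576  0.34589608 0.07127794]
t 2.75 pos [0.5206 0.343  0.1803] yaw -159.98 SHIFT [  0.5   3.2 139.3] TURN -0.91 F [-0.3  0.3 -0.5] open 1.002 q6 -1.5
```

```bash
python3 -m crank '[[[0,3,40],-0.6,0],[[0,3,80],-0.6,0],[[0,3,115],-0.6,0],[[0,3,130],-0.6,0],[[0,3,139],-0.6,0],[[0,3,139],-0.6,0],[[0,3,139],-0.6,255],[[0,3,139],-0.6,255],[[0,3,139],-0.6,255],[[0,3,139],-0.6,255]]' 100; python3 -m crank '[[[0,0,0],0,255],[[0,0,0],0,255],[[0,0,0],0,255]]'
python3 - <<'E'
from h import *
go(.519,.346,.064,200.6)
E
```

```text
time: 3.75
eef_pos: [0.5195, 0.3472, 0.0412]
tcp_rot: [-0.18, 0.984, 0.0, 0.001]
contact_force: [-0.5, 0.1, -0.1]
opening: 0.327
finger_force: 0.0
time: 4.05
eef_pos: [0.5197, 0.3473, 0.0413]
tcp_rot: [-0.18, 0.984, 0.0, 0.001]
contact_force: [-0.9, -1.2, 5.6]
opening: 0.266
finger_force: 98.7
t 4.05 pos [0.5197 0.3473 0.0413] yaw -159.22 SHIFT [  1.1  -0.9 -22.7] TURN 0.18 F [-0.9 -1.2  5.6] open 0.266 q6 -1.51
```

```bash
python3 -m crank '[[[0,0,-15],0,255],[[0,0,-35],0,255],[[0,0,-65],0,255],[[0,0,-95],0,255],[[0,0,-120],0,255],[[0,0,-130],0,255],[[0,0,-130],0,255]]'
python3 - <<'E'
from h import *
go(.5065,.140,.15,99.87)
E
```

```text
time: 4.75
eef_pos: [0.5194, 0.3472, 0.1716]
tcp_rot: [-0.18, 0.984, 0.0, 0.001]
contact_force: [0.2, -0.3, -3.3]
opening: 0.267
finger_force: 98.0
t 4.75 pos [0.5194 0.3472 0.1716] yaw -159.22 SHIFT [  85.6 -189.1   21.3] TURN 100.91 F [ 0.2 -0.3 -3.3] open 0.267 q6 -1.51
```

```bash
python3 -m crank '[[[0,0,0],7,255],[[10,-20,0],15,255],[[20,-40,0],23,255],[[30,-60,0],31,255],[[40,-80,0],39,255],[[50,-100,0],47,255],[[55,-120,0],55,255],[[65,-140,0],63,255],[[75,-165,10],71,255],[[86,-189,20],79,255]]'; python3 -m crank '[[[0,0,0],7,255],[[0,0,0],14,255],[[0,0,0],20,255],[[0,0,0],22,255],[[0,0,0],22,255],[[0,0,0],22,255]]'
python3 - <<'E'
from h import *
go(.5065,.140,.0643,99.87)
cam('top','t2.png')
E
```

```text
time: 5.75
eef_pos: [0.5042, 0.1386, 0.1477]
tcp_rot: [0.489, 0.872, -0.001, -0.001]
contact_force: [0.8, -0.3, -2.8]
opening: 0.266
finger_force: 98.4
time: 6.35
eef_pos: [0.5045, 0.1396, 0.1484]
tcp_rot: [0.644, 0.765, -0.001, -0.001]
contact_force: [0.6, 0.5, -3.0]
opening: 0.269
finger_force: 98.6
t 6.35 pos [0.5045 0.1396 0.1484] yaw 99.82 SHIFT [ 0.   2.3 84.1] TURN -0.05 F [ 0.6  0.5 -3. ] open 0.269 q6 -0.1
```

Run:
```python
import cv2
a=cv2.imread('pics/t2.png')
cv2.imwrite('pics/c2.png',cv2.resize(a[150:320,160:420],(780,510),interpolation=cv2.INTER_CUBIC))
```

```text
(no output)
```

View pics/c2.png

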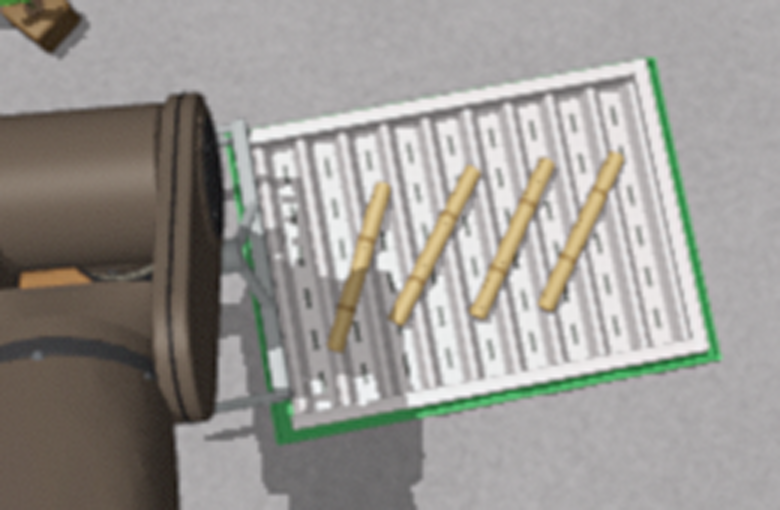

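The rake's bar runs from about (240,124) to (285,396) in the crop (×3, offset 160,150). It is parallel to the ribs above the open end, with all the canes ahead of it.

Run:
```python
from h import *
c=load('top');P=lambda x,y,z: pt(c,160+x/3,150+y/3,z)
T=np.array([.539,-.047]);a=np.radians(99.87);A=np.array([[np.cos(a),np.sin(a)],[-np.sin(a),np.cos(a)]])
for n,x,y,z in(('bar far',240,124,.138),('bar near',285,396,.138),('wall far L',253,134,.039),('wall far R',640,66,.039),('wall near R',708,347,.039),('wall near L',297,424,.039),('c1',380,187,.03),('c1',338,347,.03),('c4',615,155,.03),('c4',548,307,.03)):
    print(n,(A@(P(x,y,z)[:2]-T)*1000).round(1))
```

```text
bar far [144.1 -90.1]
bar near [144.5  94.3]
wall far L [ 146.1 -108.9]
wall far R [-148.9 -108.3]
wall near R [-154.1  108.9]
wall near L [149.6 108.4]
c1 [ 60.4 -54.1]
c1 [111.7  58.2]
c4 [-117.9  -46.2]
c4 [-45.7  57.6]
```

```bash
python3 -m crank '[[[0,2,30],0,255],[[0,2,60],0,255],[[0,2,75],0,255],[[0,2,80],0,255],[[0,2,83],0,255],[[0,2,84],0,255],[[0,2,84],0,255]]'
python3 -m crank '[[[-4,0,0],0,255],[[-8,0,0],0,255],[[-12,0,0],0,255],[[-16,0,0],0,255],[[-20,0,0],0,255],[[-24,0,0],0,255],[[-28,0,0],0,255],[[-32,0,0],0,255],[[-36,0,0],0,255],[[-40,0,0],0,255]]'
python3 - <<'E'
from h import *
go(.5065,.140,.0643,99.87)
E
```

```text
time: 7.1
eef_pos: [0.5086, 0.1401, 0.0673]
tcp_rot: [0.644, 0.765, 0.001, 0.001]
contact_force: [0.1, 0.1, -2.7]
opening: 0.269
finger_force: 98.6
time: 8.1
eef_pos: [0.5144, 0.1003, 0.0661]
tcp_rot: [0.644, 0.765, 0.0, 0.0]
contact_force: [0.4, -0.5, -2.6]
opening: 0.266
finger_force: 98.6
t 8.1 pos [0.5144 0.1003 0.0661] yaw 99.77 SHIFT [40.5 -1.1  1.8] TURN -0.1 F [ 0.4 -0.5 -2.6] open 0.266 q6 -0.17
```

```bash
python3 -m crank '[[[-4,0,0.5],0,255],[[-8,0,1],0,255],[[-12,0,1.5],0,255],[[-16,0,2],0,255],[[-20,0,2],0,255],[[-24,0,2],0,255],[[-28,0,2],0,255],[[-32,0,2],0,255],[[-36,0,2],0,255],[[-40,0,2],0,255]]'
python3 - <<'E'
from h import *
go(.5065,.140,.0643,99.87)
c=cam('top');cv2.imwrite('pics/c3.png',cv2.resize(c['frame'][150:320,160:420],(780,510),interpolation=cv2.INTER_CUBIC))
E
```

```text
time: 9.1
eef_pos: [0.5213, 0.0609, 0.0642]
tcp_rot: [0.644, 0.765, 0.0, 0.0]
contact_force: [-0.4, 1.5, -1.5]
opening: 0.266
finger_force: 98.8
t 9.1 pos [0.5213 0.0609 0.0642] yaw 99.77 SHIFT [80.5 -1.1 -0.1] TURN -0.1 F [-0.4  1.5 -1.5] open 0.266 q6 -0.25
```

View pics/c3.png

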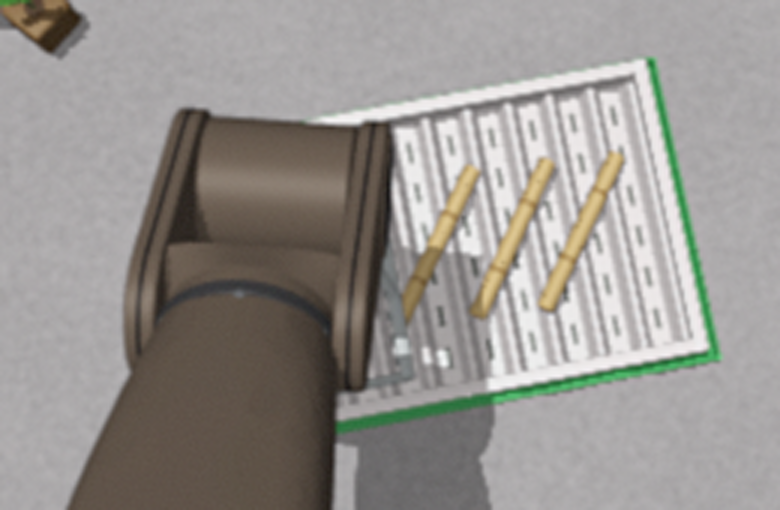

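The rake is a third of the way through and running level. Canes 2–4 are still askew at about (440,240), (513,240) and (582,232), and cane 1 is under the rake. I'll carry on.

```bash
for i in 1 2; do python3 -m crank '[[[-4,0,0],0,255],[[-8,0,0],0,255],[[-12,0,0],0,255],[[-16,0,0],0,255],[[-20,0,0],0,255],[[-24,0,0],0,255],[[-28,0,0],0,255],[[-32,0,0],0,255],[[-36,0,0],0,255],[[-40,0,0],0,255]]' | grep -E 'eef|contact'; done
python3 - <<'E'
from h import *
go(.5065,.140,.0643,99.87)
c=cam('scene');cv2.imwrite('pics/c4.png',cv2.resize(c['frame'][160:360,210:430],(660,600),interpolation=cv2.INTER_CUBIC))
E
```

```text
eef_pos: [0.528, 0.0217, 0.0642]
contact_force: [-0.0, 2.1, -0.9]
eef_pos: [0.5348, -0.018, 0.0641]
contact_force: [-0.4, 1.5, -0.1]
t 11.15 pos [ 0.5348 -0.018   0.0641] yaw 99.77 SHIFT [160.5  -1.1  -0.2] TURN -0.1 F [-0.4  1.5 -0.1] open 0.269 q6 -0.39
```

View pics/c4.png

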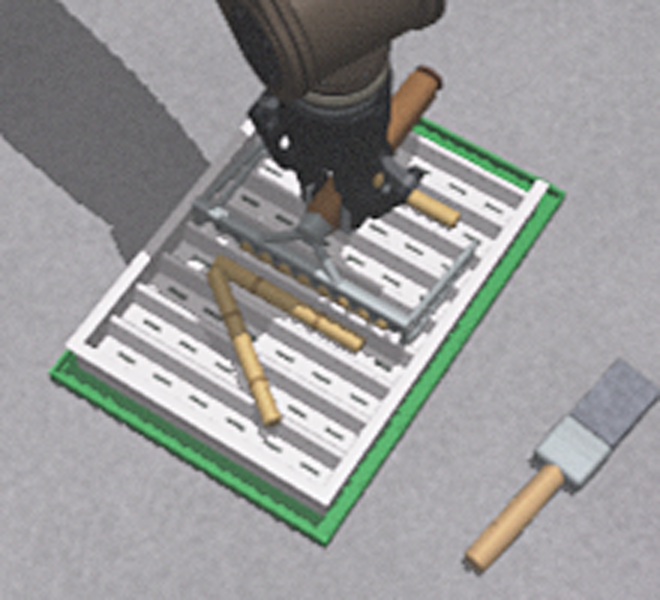

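Cane 1 lies in a groove behind the rake, at (435,208). Another is being combed at the tines, cane 3 looks aligned at (290,305), and cane 4 is still askew at (245,340). I'll continue towards the closed end.

```bash
for i in 1 2 3; do python3 -m crank '[[[-4,0,0],0,255],[[-8,0,0],0,255],[[-12,0,0],0,255],[[-16,0,0],0,255],[[-20,0,0],0,255],[[-24,0,0],0,255],[[-28,0,0],0,255],[[-32,0,0],0,255],[[-36,0,0],0,255],[[-40,0,0],0,255]]' | grep -E 'eef|contact'; done
python3 - <<'E'
from h import *
go(.5065,.140,.0643,99.87)
c=cam('scene');cv2.imwrite('pics/c5.png',cv2.resize(c['frame'][160:360,210:430],(660,600),interpolation=cv2.INTER_CUBIC))
E
```

```text
eef_pos: [0.5415, -0.0574, 0.0641]
contact_force: [0.2, 0.7, 1.1]
eef_pos: [0.5484, -0.0968, 0.0642]
contact_force: [-0.5, 1.2, 0.4]
eef_pos: [0.5552, -0.1363, 0.0641]
contact_force: [-0.0, 1.8, 0.7]
t 14.2 pos [ 0.5552 -0.1363  0.0641] yaw 99.78 SHIFT [ 2.805e+02 -1.100e+00 -2.000e-01] TURN -0.09 F [-0.   1.8  0.7] open 0.26 q6 -0.59
```

View pics/c5.png

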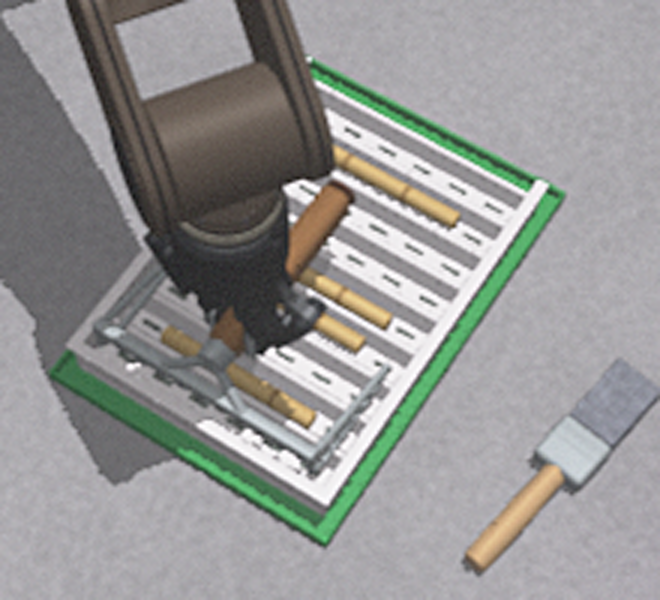

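All four canes now look to be down in separate grooves, with visible ends at (455,218), (388,320), (360,342) and (310,415). Next I'll lift out, move back past the open end and check.

```bash
python3 -m crank '[[[0,0,-10],0,255],[[0,0,-30],0,255],[[0,0,-60],0,255],[[0,0,-80],0,255],[[40,0,-80],0,255],[[85,0,-80],0,255],[[130,0,-80],0,255],[[180,0,-80],0,255],[[230,0,-80],0,255],[[280,0,-80],0,255]]' | grep eef
python3 - <<'E'
from h import *
go(.480,.300,.1,99.87)
E
```

```text
eef_pos: [0.5067, 0.1417, 0.1444]
t 15.25 pos [0.5067 0.1417 0.1444] yaw 99.77 SHIFT [160.6   0.5  44.3] TURN -0.1 F [ 1.1  0.3 -2.4] open 0.27 q6 -0.09
```

```bash
python3 -m crank '[[[40,0,0],0,255],[[80,0,0],0,255],[[115,0,0],0,255],[[130,0,0],0,255],[[130,0,0],0,255],[[130,0,0],0,255]]' | grep eef
python3 - <<'E'
from h import *
go(.480,.300,.0415,99.87)
c=cam('top');cv2.imwrite('pics/c6.png',cv2.resize(c['frame'][150:320,160:420],(780,510),interpolation=cv2.INTER_CUBIC))
E
```

```text
eef_pos: [0.4854, 0.2675, 0.144]
t 15.85 pos [0.4854 0.2675 0.144 ] yaw 99.81 SHIFT [ 33.    0.2 102.5] TURN -0.06 F [-0.2  0.1 -2.3] open 0.266 q6 0.15
```

View pics/c6.png

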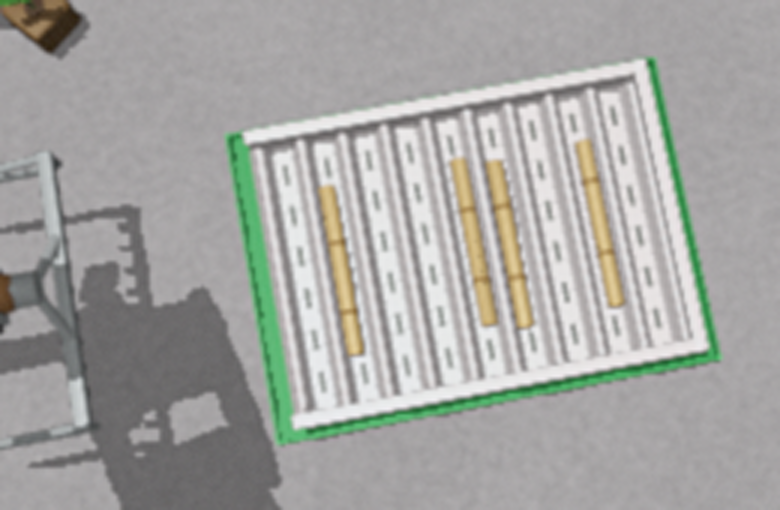

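The four canes lie in line in separate grooves at about (341,270), (474,242), (510,243) and (600,222). I'll check their heights by depth, then lower the rake.

```bash
python3 - <<'E'
from h import *
c=cam('top')
for a,b in(((332,205),(353,340)),((461,175),(487,312)),((497,175),(524,315)),((586,155),(615,295))):
    q=[pt(c,160+x/3,150+y/3) for x,y in [(a[0]+(b[0]-a[0])*s,a[1]+(b[1]-a[1])*s) for s in np.linspace(0,1,7)]]
    print((np.array(q)[:,2]*1000).round(0))
E
python3 -m crank '[[[0,0,30],0,255],[[0,0,60],0,255],[[0,0,80],0,255],[[0,0,92],0,255],[[0,0,98],0,255],[[0,0,101],0,255],[[0,0,102],0,255],[[0,0,102],0,255],[[0,0,102],0,255]]'
```

```text
[20. 26. 25. 24. 24. 23. 22.]
[22. 22. 22. 23. 21. 24. 22.]
[22. 22. 24. 23. 22. 23. 25.]
[24. 21. 27. 21. 26. 21. 22.]
time: 16.85
eef_pos: [0.4862, 0.2684, 0.0431]
tcp_rot: [0.644, 0.765, 0.001, 0.0]
contact_force: [0.0, 0.2, -2.0]
opening: 0.26
finger_force: 98.8
```

```bash
python3 -m crank '[[[0,0,1],0,255],[[0,0,1.8],0,255],[[0,0,1.8],0,255],[[0,0,1.8],0,255]]' | grep -E 'eef|cont'; python3 -m crank '[[[0,0,0],0,200],[[0,0,0],0,120],[[0,0,0],0,0],[[0,0,0],0,0],[[0,0,0],0,0],[[0,0,0],0,0],[[0,0,0],0,0],[[0,0,0],0,0]]'
```

```text
eef_pos: [0.4859, 0.2684, 0.0413]
contact_force: [-1.4, -0.1, 4.4]
time: 18.05
eef_pos: [0.4855, 0.2681, 0.0403]
tcp_rot: [0.644, 0.765, -0.0, 0.0]
contact_force: [0.5, 0.4, -0.4]
opening: 1.0
finger_force: 0.0
```

```bash
python3 -m crank '[[[0,0,-10],0,0],[[0,0,-30],0,0],[[0,0,-70],0,0],[[0,0,-110],0,0],[[0,0,-150],0,0],[[0,0,-160],0,0],[[0,0,-160],0,0],[[0,0,-160],0,0],[[0,0,-160],0,0],[[0,0,-160],0,0]]'|grep -E 'eef|cont'
python3 - <<'E'
from h import *
cam('scene','s7.png')
E
```

```text
eef_pos: [0.4844, 0.2677, 0.198]
contact_force: [-0.6, 0.1, 0.2]
```

View pics/s7.png

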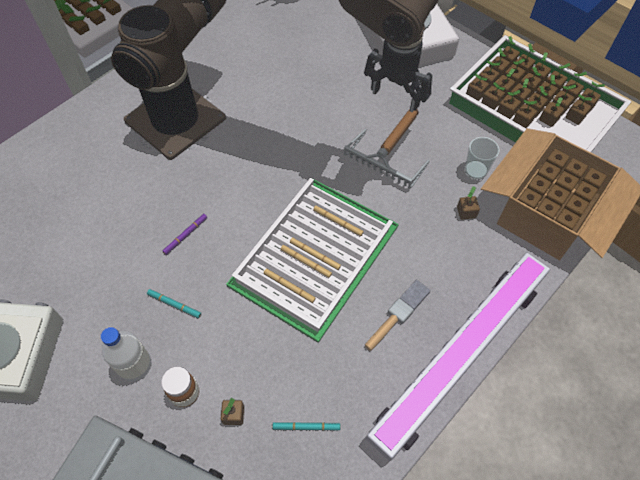

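The rake stands upright beside the tray at (385,150) and the gripper is clear of it. All four canes are in their grooves and the bystanders haven't moved.

```bash
python3 -c "
from plant import ctrl
print(ctrl.sign_off())"
```

```text
the job is handed in; nothing more can be done
None
```

The job is handed in: all four canes lie each in a groove of its own, the rake stands upright on the bench beside the tray's open end, and the bystanders are where they were; no verdict came back at hand-in.

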